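# Clear the corner jig and hold the press die home against both fences

## Robot

A 6-joint arm with a two-finger parallel gripper is mounted at the origin on the work surface. World frame = base frame: x ahead of the robot, y to its left, z up, the work surface at z = 0. Lengths are in mm, angles in rad, forces in N, time in s.
With the tool pointing down it reaches from about 250 to 800 mm from the base axis. Payload 3.9 kg.
Tool frame: the origin (TCP) lies midway between the tips of the shut fingers; the grasp point (between the pads) lies 19 mm behind it; z points along the fingers, y is the direction in which the jaws open and shut (so a half turn about z gives the same grasp; the last joint's range is limited). The gripper opens to 85 mm and grips with 20 to 120 N. Pads are 22 mm wide; open, the fingers measure 114 mm over their backs; the gripper's body (76 mm by 85 mm) begins 54 mm behind the grasp point. The pads swing forward as they close: fully open they stand 13 mm farther back than shut.
Start: joints at [-1.148, 0.26, -0.138, 1.173, 0, 1.571], TCP at [215.41, -478.763, 231.304] pointing down, gripper open.
Joint ranges: [-2.78, 2.78], [-0.83, 1.72], [-1.28, 1.37], [-1.9, 2.12], [-1.57, 1.48], [-3.14, 3.14]. Speed limits (rad/s): [2.57, 2.57, 3.14, 3.14, 3.14, 3.14].

## Interface

Orientations are given as [roll, pitch, yaw] about the fixed x, y, z axes, in that order (R = Rz(yaw) Ry(pitch) Rx(roll)).
In Python, from bench import r, vision, ticket gives the robot as it stands.
- The arm moves only by the tool apply_moves, never from a script. Its argument "moves" is a list of rows, each an object with "angular": the turn, a rotation vector about the world's x, y, z in rad, a list of three; "linear": the shift along the world's x, y, z in m, a list of three; "jaw": the finger opening in m, from 0 to 0.0854. A call has 1 to 10 rows; each row is the pose to reach, as a shift and turn from the pose commanded when the call began; what a row does not reach only later rows make up. A row lasts 1/10 s, in which the tool goes at most 50 mm and 8.59 degrees, less where a joint would pass 70% of its speed; a pose out of reach is approached as far as the arm can. A call with a gripper value outside its range is refused whole. The fingers move at their own pace and stop on an object; "squeeze" is the grip in N (left out, the last holds). Time passes only in rows, so rows that repeat a pose let the fingers close. It gives the time, the measured TCP pose, the force and the opening at its end, in the units of the state.
- r.get_state(): the state, without advancing time (a new reading comes with each control period).
- vision.read_camera(name): name is "scene" or "top" or "wrist"; returns a dict with "color" (384x512x3 uint8, blue, green, red), "fx", "fy", "cx", "cy" (pixels), "k1" (the pictures are not rectified: a ray, as slopes to the right and down, at radius r is drawn at 1 + k1 r^2 times it, then the intrinsics apply), "camera_from_world" (4x4, takes a point from world to camera coordinates); the wrist camera has in their place "T_tool_cam" (4x4, takes a point from camera to tool coordinates, whose origin is the TCP and whose axes are the flange's). Camera axes: x right, y up, looking along -z (the intrinsics and any distortion apply to the point x, -y, -z); pixel columns grow to the right and rows downward; lengths in mm; the calibration is good to about 2 mm. A picture is of the moment at which its call begins: read the wrist's pose just before it. There is no depth.
- ticket.close_job(): hands the job in, once; it reports no verdict.
The state is a dict: "t": time; "joint_positions": joint angles; "qd": joint speeds; "tau": joint torques, N m; "eef_pos": TCP position; "tcp_rot": TCP orientation; "force": force on the tool from outside, world axes, zero at the start; "wrist_torque": the same for the moment, N m; "finger_gap": finger opening in mm.
Only numpy, scipy, OpenCV 4.12 (cv2) and the standard library are available. Lean on these libraries where they do the work, as an engineer would, in place of code of your own. Each camera call takes 0.05 s, during which the arm holds its last target.

## Task

Get the rectangular die of the label press ready for clamping: first take the bobbin tray that stands on the corner jig and hang it by its handle bar across both prongs of the twin hook, without tipping it over, and let go of it. Then set the rectangular die (not the round one) flat on the jig plate with its long side along the long fence, press it firmly but without ramming into the corner so that it is flush against both fences at once, and finish while still holding it pressed there with the gripper. Leave everything else on the bench where it is.

Things in the scene. Friction and masses are not known exactly. Their poses are not given: they have to be found in the camera images.
- jig: Corner jig fixed to the bench: bare steel plate 200 (x) x 180 (y) x 10 mm thick with two dark steel fences along its +x and +y edges, 14 mm thick, 18 mm above the plate (lower than the die's base). Origin: centre of the underside, at bench height z = 0; +x points to the long fence, +y to the short fence. Position and yaw (up to 0.35 rad) vary.
- corner (a point): Inner corner where the fences' inner faces meet at the plate's top: 86 mm in x, 76 mm in y, 10 mm up from the jig's origin, axes as the jig's. The long fence's inner face is the plane x = 0, the short fence's is y = 0; the die belongs at negative x and y (its origin at x = -40, y = -50, z = 0 mm when home).
- long_fence: The long fence: 14 (x) x 180 (y) x 18 mm high, on the plate's +x edge, rigid. Origin: centre of its underside, on the plate.
- short_fence: The short fence: 130 (x) x 14 (y) x 18 mm high, on the plate's +y edge, meeting the long fence, rigid. Origin: centre of its underside, on the plate.
- die: Rectangular die, loose, solid aluminium, 0.5 to 0.8 kg, on the bench at the robot's left: base 80 (x) x 100 (y) x 22 mm high, and centred on it an upright gripping rib 24 (x) x 60 (y) mm, from 22 up to 62 mm above the underside. Origin: centre of the underside; z up. Half a turn about z makes no difference. Its base is ground and oiled and slides easily (friction about 0.25). Grip the rib.
- round_die: The round die, a loose bystander next to the rectangular one (which of the two is nearer the robot varies): aluminium disc 80 mm in diameter, 22 mm high, with the same rib on top. Origin: centre of the underside.
- tray: Bobbin tray, loose, 0.2 to 0.35 kg, standing on the jig plate: open steel tray 80 (x) x 110 (y) x 35 mm high, three bobbins fixed in it, and a rigid upright handle: uprights at y = -55 and +55 mm and a straight level round bar, 10 mm thick, along y between them, its centre 125 mm above the underside. Origin: centre of the underside.
- tray_bar (a point): Middle of the tray's handle bar (centre of the round section), 125 mm above the tray's underside; axes as the tray's, the bar runs along y. Half a turn makes no difference.
- hook: Twin hook fixed to the bench at the robot's right: base 140 x 130 x 12 mm, post 18 mm thick at x = +60 mm, 225 mm high, and two parallel round steel prongs, 8 mm thick, at y = -32 and +32 mm (56 mm clear between). From the post each runs to -x, centre line 225 mm high there, lowest (210) at x = -30, tip at x = -55, 238 high. Origin: on the bench.
- hook_seat (a point): Where the middle of the tray's bar belongs when hung: midway between the prongs, over their lowest points, x = -30 mm, y = 0, z = 220 mm in the hook's frame; axes as the hook's (the bar lies along y, the prong tips are to -x).
- glue: Bystander: white glue bottle, 48 mm across, 140 mm tall. Origin: centre of the underside.
- flask: Bystander: dark drinking flask, 66 mm across, 200 mm tall. Origin: centre of the underside.
- bin: Bystander: yellow plastic bin 110 x 150 x 60 mm high. Origin: centre of the underside.
- label_tray: Bystander: red plastic tray with labels, 130 x 200 x 45 mm, labels stick up to about 70 mm. Origin: centre of the underside.
- card_box: Bystander: grey plastic box 75 x 95 x 35 mm. Origin: centre of the underside.
- tape: Bystander: tape roll lying flat, 60 mm across, 19 mm high. Origin: centre of the underside.
- wrench: Bystander: steel wrench, 150 mm long, lying flat. Origin: on its underside, near its middle.
There are look-alikes about, which are no part of the job. What is shaped like the die but pink or red is not meant.

How it is judged (in metres and radians):
On the way:
1. the tray hangs by its bar on both prongs of the twin hook, let go (x of tray_bar in the frame of hook_seat between -0.02 and 0.06 m and y of tray_bar in the frame of hook_seat between -0.025 and 0.025 m and z of tray_bar in the frame of hook_seat between -0.012 and 0.02 m and angle between tray's own z axis and vertical below 0.35 rad and contact force between tray and hook above 0.5 N and contact force between tray and the arm below 0.1 N and contact force between tray and the fingers below 0.1 N and linear speed of tray below 0.08 m/s), for 0.3 s.
At the end, for the whole second after the job is handed in: Tray hanging free and still on both prongs (bar -20 to 60, +-25, -12 to 20 mm in x, y, z of hook_seat, tilt under 0.35 rad). Rectangular die flat on the plate, square within 0.04 rad, within 3 mm of home in the corner, at rest, over 2 N on each fence, fingers still on it with over 2 N (all of step 1 and x of die in the frame of corner between -0.043 and -0.037 m and y of die in the frame of corner between -0.053 and -0.047 m and z of die in the frame of corner between -0.003 and 0.003 m and angle between die's own z axis and vertical below 0.04 rad and angle between the y axis of die and the y axis of jig, either way round below 0.04 rad and contact force between die and long_fence above 2 N and contact force between die and short_fence above 2 N and contact force between die and the fingers above 2 N and linear speed of die below 0.01 m/s); the arm keeps its last pose, push and grip.
It fails at once if the tray is tipped over (more than 0.9 rad) (angle between tray's own z axis and vertical above 0.9 rad).
It fails at once if the die is rammed into a fence (over 80 N) (contact force between die and long_fence above 80 N or contact force between die and short_fence above 80 N).
It fails at once if a bystander is moved by more than 30 mm (distance of any of round_die, glue, flask, bin, label_tray, card_box, tape, wrench from where it was at the start of the episode above 0.03 m).
It also fails if it takes over 64 s, if anything falls off the work surface, if the arm or the gripper's body presses on something with over 40 N, if the wrist force passes 120 N, or if a joint passes its speed limit or range.

## Working session

There is one attempt and no reset: what is moved stays moved. The work goes in short steps, Python scripts to look and compute and a tool call to move; the robot and the scene stay as the last step left them, time stands still between calls to the robot, and variables do not carry over. Pictures are saved under pics/ and viewed, and the job is handed in when it is done.

Besides the shell and the picture viewer there is one more tool, called after "Request:" as a command line: name --argument value ..., lists and objects as JSON in quotes. apply_moves: Moves the arm, as the interface text tells. Its arguments: {"type":"object","properties":{"moves":{"type":"array"},"squeeze":{"type":"number"}},"required":["moves"]}

```bash
mkdir -p pics; ls
cat > h.py <<'E'
import numpy as np, cv2
from bench import r, vision, ticket
from scipy.spatial.transform import Rotation as R
E
python3 - <<'E'
from h import *
s=r.get_state()
for k in s: print(k, np.round(s[k],3).tolist())
import pickle
for n in ["scene","top","wrist"]:
    d=vision.read_camera(n); cv2.imwrite(f"pics/{n}0.png",d["color"]); pickle.dump(d,open(f"{n}0.pkl","wb"))
    print(n,{k:np.round(v,3).tolist() for k,v in d.items() if k!="color"})
E
```

```text
pics
t 0.0
joint_positions [-1.148, 0.261, -0.139, 1.173, 0.0, 1.571]
qd [-0.001, 0.001, -0.001, -0.001, 0.001, -0.0]
tau [0.002, -40.568, 25.392, 0.019, 0.0, 0.0]
eef_pos [215.134, -478.134, 230.472]
tcp_rot [-3.14, -0.0, 0.423]
force [0.234, -0.44, -0.053]
wrist_torque [-0.023, -0.008, -0.036]
finger_gap 85.441
scene {'fx': 396.12, 'fy': 396.12, 'cx': 252.911, 'cy': 192.357, 'k1': -0.075, 'camera_from_world': [[-0.475, 0.88, 0.011, 241.536], [-0.587, -0.326, 0.741, 189.1], [0.656, 0.345, 0.671, -1468.994], [0.0, 0.0, 0.0, 1.0]]}
top {'fx': 433.986, 'fy': 433.986, 'cx': 253.543, 'cy': 197.087, 'k1': 0.015, 'camera_from_world': [[0.026, -1.0, -0.017, 15.607], [0.997, 0.025, 0.079, -535.396], [-0.079, -0.019, 0.997, -1379.377], [0.0, 0.0, 0.0, 1.0]]}
wrist {'fx': 301.634, 'fy': 301.634, 'cx': 252.607, 'cy': 190.824, 'k1': -0.046, 'T_tool_cam': [[-0.001, 0.952, 0.307, 78.353], [1.0, 0.001, -0.0, -1.261], [-0.0, 0.307, -0.952, -141.519], [0.0, 0.0, 0.0, 1.0]]}
```

View pics/top0.png

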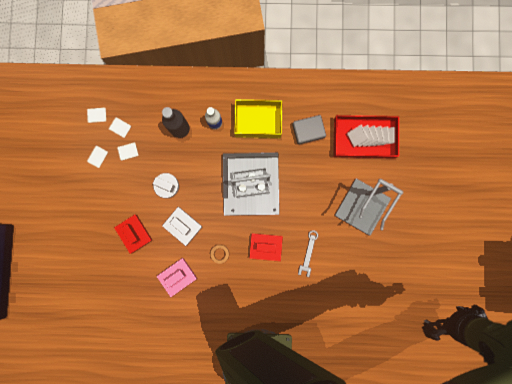

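View pics/scene0.png

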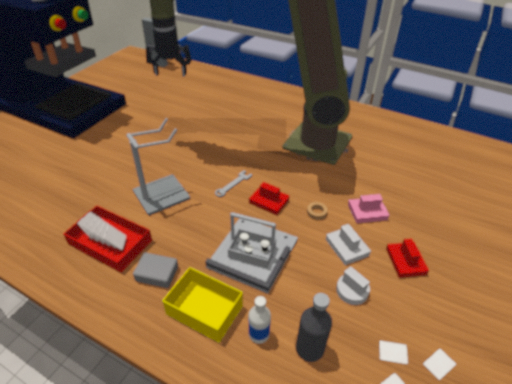

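View pics/wrist0.png

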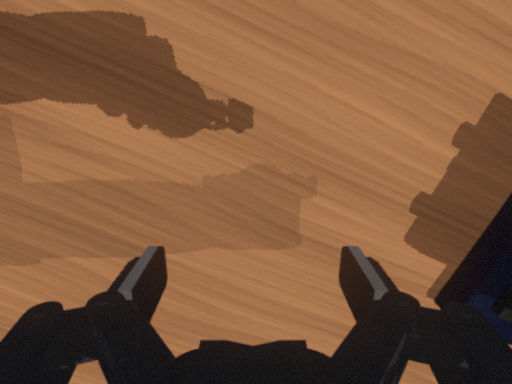

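The top picture shows the white rectangular die at about (182,226), the round die at (166,186), the jig with the tray at (251,184), and the hook at (362,207) with its prongs pointing up and right. I'll enlarge these.

Run:
```python
import cv2,numpy as np
t=cv2.imread("pics/top0.png"); s=cv2.imread("pics/scene0.png")
def crop(im,x,y,w,h,k,n):
    c=cv2.resize(im[y:y+h,x:x+w],None,fx=k,fy=k,interpolation=cv2.INTER_CUBIC)
    for i in range(0,w,10):
        cv2.putText(c,str(x+i),(i*k,8),0,0.28,(255,255,255),1); cv2.line(c,(i*k,10),(i*k,14),(255,255,255),1)
    for i in range(0,h,10):
        cv2.putText(c,str(y+i),(0,i*k+4),0,0.28,(255,255,255),1); cv2.line(c,(20,i*k),(25,i*k),(255,255,255),1)
    cv2.imwrite(n,c)
crop(t,215,145,72,75,8,"pics/c_jig.png")
crop(t,320,170,90,70,8,"pics/c_hook.png")
crop(t,145,165,70,85,7,"pics/c_die.png")
crop(s,200,200,110,90,7,"pics/s_jig.png")
crop(s,120,115,75,100,6,"pics/s_hook.png")
```

```text
(no output)
```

View pics/c_jig.png

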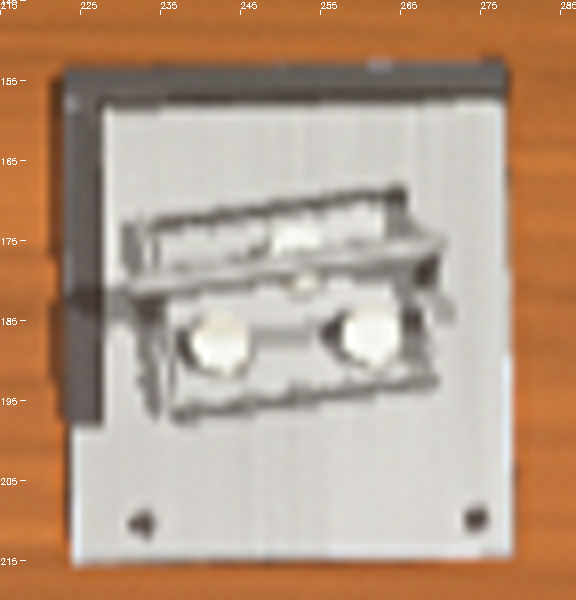

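View pics/c_hook.png

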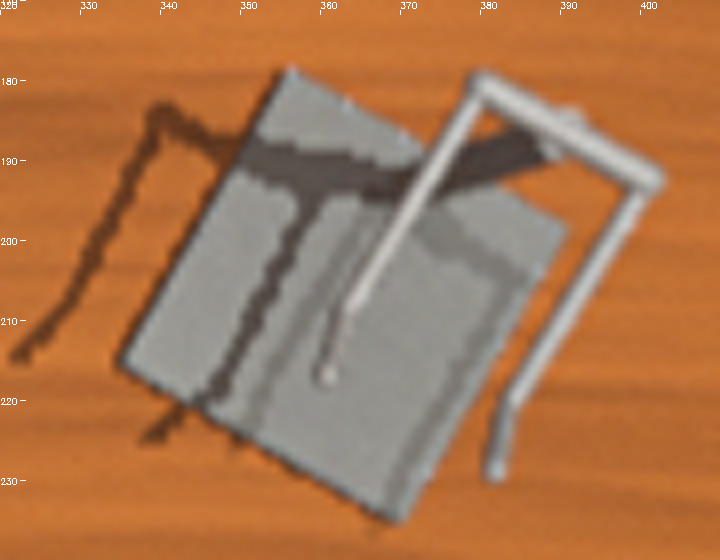

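View pics/c_die.png

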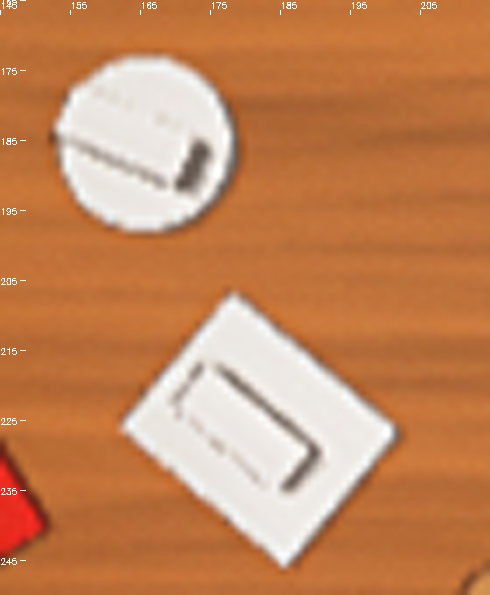

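View pics/s_jig.png

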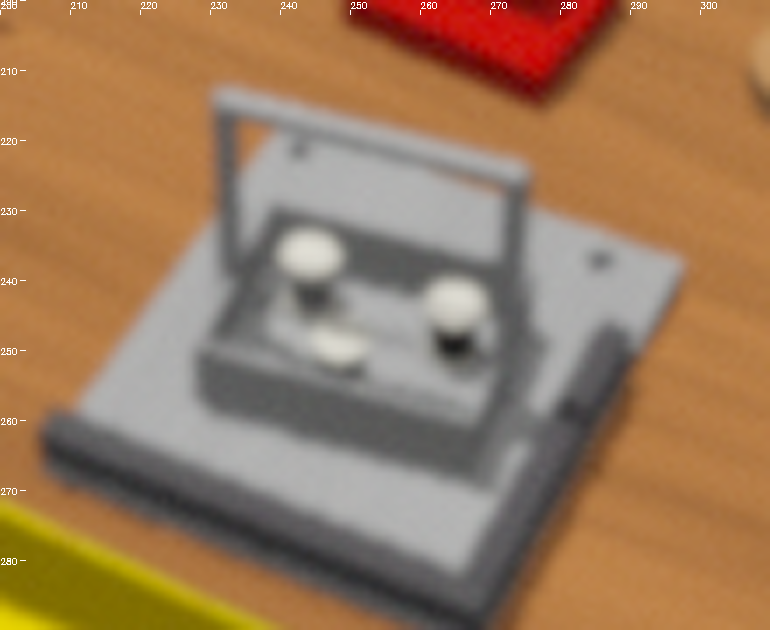

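View pics/s_hook.png

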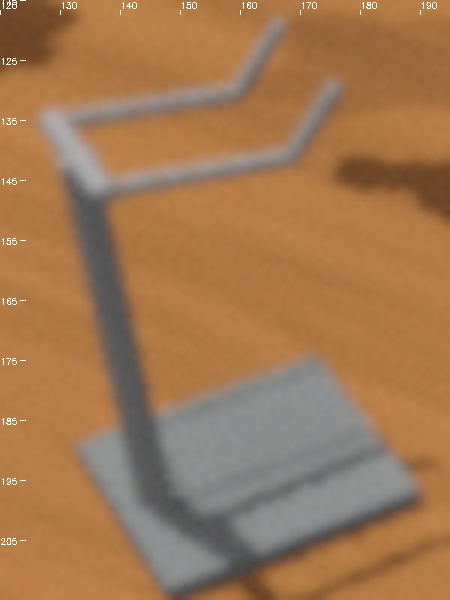

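```bash
cat >> h.py <<'E'
import pickle
from scipy.optimize import least_squares
def proj(d,P,M=None):
    M=d["camera_from_world"] if M is None else M
    P=np.atleast_2d(P); c=P@np.array(M)[:3,:3].T+np.array(M)[:3,3]
    a=c[:,0]/-c[:,2]; b=-c[:,1]/-c[:,2]; f=1+d["k1"]*(a*a+b*b)
    return np.c_[d["fx"]*a*f+d["cx"],d["fy"]*b*f+d["cy"]]
def wristM(d,s):
    T=np.eye(4);T[:3,:3]=R.from_euler("xyz",s["tcp_rot"]).as_matrix();T[:3,3]=s["eef_pos"]
    return np.linalg.inv(T@np.array(d["T_tool_cam"]))
def crp(X,Y,x0,y0,k): return ((X+.5)/k-.5+x0,(Y+.5)/k-.5+y0)
def pose(p,L):
    x,y,a=p[:3]; z=p[3] if len(p)>3 else 0
    L=np.array(L,float);c,s=np.cos(a),np.sin(a)
    return np.c_[x+c*L[:,0]-s*L[:,1],y+s*L[:,0]+c*L[:,1],L[:,2]+z]
def fit(obs,p0,verbose=True):
    # obs: list (d,M,uv list,local list)
    f=lambda p:np.concatenate([(proj(d,pose(p,L),M)-np.array(uv)).ravel() for d,M,uv,L in obs])
    q=least_squares(f,p0,loss="soft_l1"); 
    print("fit",np.round(q.x,3)); 
    for o in obs: print(np.round(proj(o[0],pose(q.x,o[3]),o[1])-np.array(o[2]),1).tolist())
    return q.x
E
cat > f1.py <<'E'
from h import *
T=pickle.load(open("top0.pkl","rb"));S=pickle.load(open("scene0.pkl","rb"))
ct=lambda pts:[crp(*p,215,145,8) for p in pts]
cs=lambda pts:[crp(*p,200,200,7) for p in pts]
jt=(T,None,ct([(73,563),(512,556),(103,106),(63,68),(508,60),(505,100),(103,425)]),[(-100,90,10),(-100,-90,10),(86,76,28),(100,90,28),(100,-90,28),(86,-90,28),(-44,76,28)])
js=(S,None,cs([(685,262),(462,577),(605,325)]),[(-100,90,10),(86,76,28),(-44,76,28)])
print("jig");fit([jt],[600,0,0]);fit([js],[600,0,0]);J=fit([jt,js],[600,0,0])
bt=(T,None,ct([(125,290),(440,243)]),[(0,57,135),(0,-57,135)])
bs=(S,None,cs([(215,97),(530,170)]),[(0,-57,135),(0,57,135)])
print("tray");fit([bt],[600,0,0]);fit([bs],[600,0,0]);B=fit([bt,bs],[600,0,0])
ch=lambda pts:[crp(*p,320,170,8) for p in pts]
cz=lambda pts:[crp(*p,120,115,6) for p in pts]
ht=(T,None,ch([(290,68),(122,362),(402,522),(568,228),(327,375),(495,472),(352,305),(515,400),(480,80),(660,183)]),
 [(70,65,12),(-70,65,12),(-70,-65,12),(70,-65,12),(-55,32,238),(-55,-32,238),(-30,32,210),(-30,-32,210),(60,32,225),(60,-32,225)])
hs=(S,None,cz([(283,20),(335,85),(240,92),(295,153),(45,118),(98,188)]),
 [(-55,-32,238),(-55,32,238),(-30,-32,210),(-30,32,210),(60,-32,225),(60,32,225)])
print("hook");fit([ht],[550,-330,-.5]);fit([hs],[550,-330,-.5]);H=fit([ht,hs],[550,-330,-.5])
cd=lambda pts:[crp(*p,145,165,7) for p in pts]
dt=(T,None,cd([(232,292),(400,433),(285,567),(122,425)]),[(40,50,22),(40,-50,22),(-40,-50,22),(-40,50,22)])
print("die");D=fit([dt],[480,230,-.7])
print("seat",pose(H,[(-30,0,220)]),"corner",pose(J,[(86,76,10)]),"home",pose(J,[(46,26,10)]))
E
python3 f1.py
```

```text
jig
fit [5.77967e+02 3.95270e+01 4.00000e-02]
[[-0.2, 0.2], [0.4, 0.3], [-0.6, -0.3], [0.1, 0.2], [0.0, 0.3], [0.5, -0.5], [-0.2, -0.2]]
fit [5.8416e+02 4.0728e+01 4.7000e-02]
[[0.1, 0.6], [0.2, -0.0], [-0.3, -0.5]]
fit [5.79177e+02 3.95830e+01 3.70000e-02]
[[-0.3, -0.2], [0.3, 0.0], [-0.5, -0.8], [0.2, -0.3], [0.1, -0.0], [0.6, -0.7], [-0.3, -0.7]]
[[0.7, -0.4], [0.2, -1.6], [0.2, -1.6]]
tray
fit [5.82891e+02 3.95760e+01 1.74000e-01]
[[0.7, -0.1], [-0.7, 0.1]]
fit [5.83151e+02 3.73810e+01 1.98000e-01]
[[0.6, 0.2], [-0.5, -0.2]]
fit [5.83028e+02 3.81800e+01 1.85000e-01]
[[1.2, 0.1], [-0.3, -0.1]]
[[1.0, 0.1], [-0.3, 0.1]]
hook
fit [ 5.08704e+02 -3.22162e+02 -5.06000e-01]
[[-0.5, 1.3], [-0.9, 1.7], [-0.6, 2.3], [0.1, 1.5], [0.9, -1.3], [0.7, -1.4], [-0.1, 0.0], [-0.2, -0.1], [1.3, -0.3], [-0.6, -1.5]]
fit [ 504.673 -321.837   -0.516]
[[-0.5, 0.7], [-0.2, 0.3], [-0.1, -0.5], [-0.6, 0.1], [1.5, -0.0], [0.4, -0.3]]
fit [ 507.128 -321.717   -0.509]
[[-0.5, 1.8], [-1.1, 2.2], [-0.8, 2.8], [-0.0, 2.1], [0.7, -0.8], [0.5, -0.8], [-0.3, 0.5], [-0.4, 0.5], [1.2, 0.2], [-0.7, -0.9]]
[[-1.1, 1.1], [-0.7, 0.7], [-0.7, -0.1], [-1.1, 0.5], [0.9, 0.5], [-0.0, 0.2]]
die
fit [436.227 257.972  -0.672]
[[0.3, 0.1], [-0.2, -0.1], [0.0, -0.1], [-0.2, 0.1]]
seat [[ 480.93329886 -307.09340724  220.        ]] corner [[662.33999575 118.67694515  10.        ]] home [[624.19518916  67.24763706  10.        ]]
```

Request:
apply_moves --moves '[{"linear": [0.005, 0.02, 0.02], "angular": [0, 0, 0.1], "jaw": 0.06}, {"linear": [0.012, 0.05, 0.035], "angular": [0, 0, 0.24], "jaw": 0.06}, {"linear": [0.022, 0.09, 0.04], "angular": [0, 0, 0.38], "jaw": 0.06}, {"linear": [0.032, 0.13, 0.04], "angular": [0, 0, 0.52], "jaw": 0.06}, {"linear": [0.042, 0.17, 0.04], "angular": [0, 0, 0.66], "jaw": 0.06}, {"linear": [0.052, 0.21, 0.04], "angular": [0, 0, 0.8], "jaw": 0.06}, {"linear": [0.064, 0.25, 0.04], "angular": [0, 0, 0.94], "jaw": 0.06}, {"linear": [0.076, 0.29, 0.04], "angular": [0, 0, 1.08], "jaw": 0.06}, {"linear": [0.095, 0.32, 0.04], "angular": [0, 0, 1.22], "jaw": 0.06}, {"linear": [0.12, 0.345, 0.04], "angular": [0, 0, 1.333], "jaw": 0.06}]'

```text
t: 1.15
eef_pos: [334.8, -131.8, 271.4]
tcp_rot: [-3.141, -0.0, 1.761]
force: [1.5, -0.6, -0.5]
finger_gap: 60.1
```

Request:
apply_moves --moves '[{"linear": [0.02, 0.014, 0], "angular": [0, 0, 0], "jaw": 0.06}, {"linear": [0.05, 0.035, 0], "angular": [0, 0, 0], "jaw": 0.06}, {"linear": [0.085, 0.059, 0], "angular": [0, 0, 0], "jaw": 0.06}, {"linear": [0.12, 0.083, -0.01], "angular": [0, 0, 0], "jaw": 0.06}, {"linear": [0.155, 0.108, -0.02], "angular": [0, 0, 0], "jaw": 0.06}, {"linear": [0.19, 0.132, -0.03], "angular": [0, 0, 0], "jaw": 0.06}, {"linear": [0.22, 0.153, -0.04], "angular": [0, 0, 0], "jaw": 0.06}, {"linear": [0.24, 0.167, -0.04], "angular": [0, 0, 0], "jaw": 0.06}, {"linear": [0.2475, 0.172, -0.04], "angular": [0, 0, 0], "jaw": 0.06}, {"linear": [0.2475, 0.172, -0.04], "angular": [0, 0, 0], "jaw": 0.06}]'

```text
t: 2.15
eef_pos: [583.2, 38.6, 230.7]
tcp_rot: [-3.141, 0.0, 1.757]
force: [-0.4, 0.0, -0.0]
finger_gap: 59.9
```

```bash
cat >> h.py <<'E'
def shot(name,n):
    s=r.get_state(); d=vision.read_camera(name); d["state"]=s; cv2.imwrite(f"pics/{name}{n}.png",d["color"]); pickle.dump(d,open(f"{name}{n}.pkl","wb")); return d
def crop(im,x,y,w,h,k,n,pts=None):
    c=cv2.resize(im[y:y+h,x:x+w],None,fx=k,fy=k,interpolation=cv2.INTER_CUBIC)
    for i in range(0,w,10): cv2.putText(c,str(x+i),(i*k,8),0,0.28,(255,255,255),1)
    for i in range(0,h,10): cv2.putText(c,str(y+i),(0,i*k+4),0,0.28,(255,255,255),1)
    if pts is not None:
        for p in pts: cv2.drawMarker(c,(int((p[0]-x+.5)*k-.5),int((p[1]-y+.5)*k-.5)),(0,0,255),0,12,1)
    cv2.imwrite(n,c)
E
python3 - <<'E'
from h import *
d=shot("wrist",1); s=d["state"]; print(s["eef_pos"],s["tcp_rot"],s["t"])
M=wristM(d,s)
p=proj(d,pose([583,38.2,.185],[(0,55,135),(0,0,135),(0,-55,135)]),M); print(p)
q=proj(d,pose([579,39.5,.038],[(86,76,28),(86,-90,28),(-44,76,28),(-100,90,10),(-100,-90,10)]),M); print(q)
im=d["color"].copy()
for a in p: cv2.drawMarker(im,tuple(int(v) for v in a),(0,0,255),0,12,1)
for a in q: cv2.drawMarker(im,tuple(int(v) for v in a),(255,0,0),0,12,1)
cv2.imwrite("pics/w1m.png",cv2.resize(im,(768,576)))
E
```

```text
[583.24121136  38.62961165 230.72486751] [-3.14067626e+00  1.04877094e-04  1.75679998e+00] 2.15
[[253.10298165 127.70641122]
 [253.05856841 194.91937947]
 [253.01808073 253.6352229 ]]
[[336.54702847 108.93862854]
 [306.6613613  242.28832803]
 [220.01099868  90.68325832]
 [173.97865494  70.76575626]
 [164.27799172 216.79715518]]
```

View pics/w1m.png

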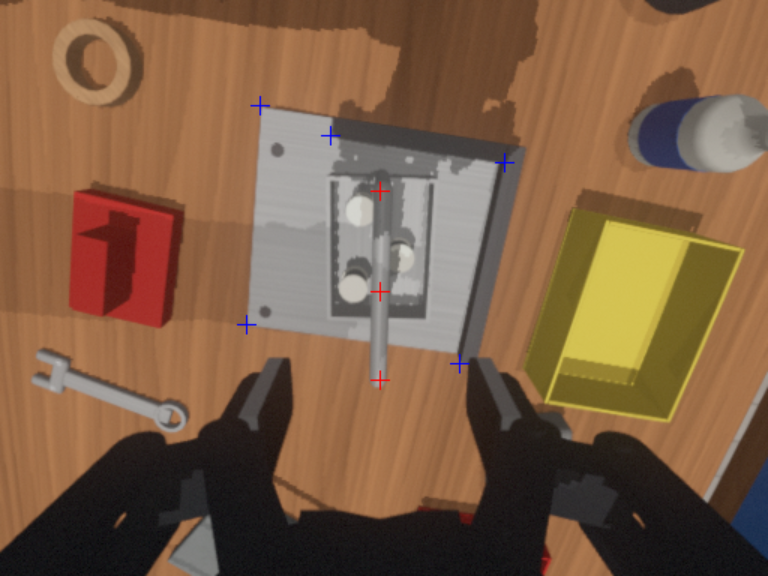

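The wrist view matches the estimates: the bar lies along x≈380 in the enlarged picture, between rows 172 and 388, midway between the fingers. Next I descend and grip.

Request:
apply_moves --moves '[{"linear": [0, 0, -0.02], "angular": [0, 0, 0], "jaw": 0.06}, {"linear": [0, 0, -0.05], "angular": [0, 0, 0], "jaw": 0.06}, {"linear": [0, 0, -0.08], "angular": [0, 0, 0], "jaw": 0.06}, {"linear": [0, 0, -0.105], "angular": [0, 0, 0], "jaw": 0.06}, {"linear": [0, 0, -0.115], "angular": [0, 0, 0], "jaw": 0.06}, {"linear": [0, 0, -0.115], "angular": [0, 0, 0], "jaw": 0.0}, {"linear": [0, 0, -0.115], "angular": [0, 0, 0], "jaw": 0.0}, {"linear": [0, 0, -0.115], "angular": [0, 0, 0], "jaw": 0.0}, {"linear": [0, 0, -0.115], "angular": [0, 0, 0], "jaw": 0.0}, {"linear": [0, 0, -0.115], "angular": [0, 0, 0], "jaw": 0.0}]' --squeeze 50

```text
t: 3.2
eef_pos: [584.2, 38.2, 118.1]
tcp_rot: [3.138, 0.001, 1.756]
force: [-1.4, -1.7, 6.3]
finger_gap: 8.3
```

Request:
apply_moves --moves '[{"linear": [0, 0, 0.0], "angular": [0, 0, 0], "jaw": 0.0}, {"linear": [0, 0, 0.01], "angular": [0, 0, 0], "jaw": 0.0}, {"linear": [0, 0, 0.025], "angular": [0, 0, 0], "jaw": 0.0}, {"linear": [0, 0, 0.04], "angular": [0, 0, 0], "jaw": 0.0}, {"linear": [0, 0, 0.06], "angular": [0, 0, 0], "jaw": 0.0}, {"linear": [0, 0, 0.08], "angular": [0, 0, 0], "jaw": 0.0}, {"linear": [0, 0, 0.1], "angular": [0, 0, 0], "jaw": 0.0}, {"linear": [0, 0, 0.12], "angular": [0, 0, 0], "jaw": 0.0}, {"linear": [0, 0, 0.13], "angular": [0, 0, 0], "jaw": 0.0}, {"linear": [0, 0, 0.13], "angular": [0, 0, 0], "jaw": 0.0}]'

```text
t: 4.2
eef_pos: [583.8, 38.4, 247.9]
tcp_rot: [3.139, 0.0, 1.756]
force: [-0.4, 0.2, -1.7]
finger_gap: 8.0
```

Run:
```python
from h import *
d=shot("scene",2); s=d["state"]; print(s["eef_pos"],s["tcp_rot"],s["t"],s["force"],s["finger_gap"])
crop(d["color"],180,130,130,130,5,"pics/s2.png")
```

```text
[583.7863853   38.35860087 247.88570252] [3.13874099e+00 3.22440167e-04 1.75592746e+00] 4.2 [-0.36909821  0.19340829 -1.66047694] 8.040463954908912
```

View pics/s2.png

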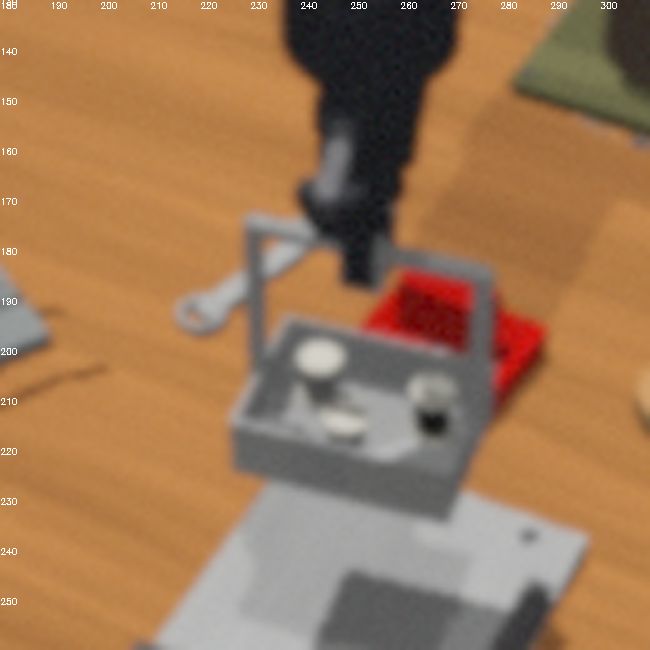

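The tray is lifted and hangs level. I'll refit the hook from the prongs alone.

```bash
python3 - <<'E' 2>&1 | tail -30
from f1 import *
print("=====")
ht2=(T,None,ht[2][4:],ht[3][4:]); P=fit([ht2,hs],[507,-321,-.5]); P4=fit([ht2,hs],[507,-321,-.5,0])
print(pose(P,[(-30,0,220),(-150,0,220)]),pose(P4,[(-30,0,220)]))
E
```

```text
[[0.7, -0.4], [0.2, -1.6], [0.2, -1.6]]
tray
fit [5.82891e+02 3.95760e+01 1.74000e-01]
[[0.7, -0.1], [-0.7, 0.1]]
fit [5.83151e+02 3.73810e+01 1.98000e-01]
[[0.6, 0.2], [-0.5, -0.2]]
fit [5.83028e+02 3.81800e+01 1.85000e-01]
[[1.2, 0.1], [-0.3, -0.1]]
[[1.0, 0.1], [-0.3, 0.1]]
hook
fit [ 5.08704e+02 -3.22162e+02 -5.06000e-01]
[[-0.5, 1.3], [-0.9, 1.7], [-0.6, 2.3], [0.1, 1.5], [0.9, -1.3], [0.7, -1.4], [-0.1, 0.0], [-0.2, -0.1], [1.3, -0.3], [-0.6, -1.5]]
fit [ 504.673 -321.837   -0.516]
[[-0.5, 0.7], [-0.2, 0.3], [-0.1, -0.5], [-0.6, 0.1], [1.5, -0.0], [0.4, -0.3]]
fit [ 507.128 -321.717   -0.509]
[[-0.5, 1.8], [-1.1, 2.2], [-0.8, 2.8], [-0.0, 2.1], [0.7, -0.8], [0.5, -0.8], [-0.3, 0.5], [-0.4, 0.5], [1.2, 0.2], [-0.7, -0.9]]
[[-1.1, 1.1], [-0.7, 0.7], [-0.7, -0.1], [-1.1, 0.5], [0.9, 0.5], [-0.0, 0.2]]
die
fit [436.227 257.972  -0.672]
[[0.3, 0.1], [-0.2, -0.1], [0.0, -0.1], [-0.2, 0.1]]
seat [[ 480.93329886 -307.09340724  220.        ]] corner [[662.33999575 118.67694515  10.        ]] home [[624.19518916  67.24763706  10.        ]]
=====
fit [ 505.822 -321.323   -0.513]
[[0.5, -0.4], [0.3, -0.4], [-0.4, 0.9], [-0.6, 0.9], [1.2, 0.7], [-0.8, -0.3]]
[[-0.7, 0.9], [-0.3, 0.5], [-0.2, -0.3], [-0.7, 0.3], [1.3, 0.3], [0.3, -0.0]]
fit [ 506.318 -320.582   -0.512    1.657]
[[0.4, -0.6], [0.2, -0.6], [-0.6, 0.7], [-0.7, 0.7], [1.1, 0.4], [-0.9, -0.6]]
[[-0.7, 0.6], [-0.2, 0.2], [-0.2, -0.6], [-0.7, -0.0], [1.3, -0.0], [0.3, -0.3]]
[[ 479.68274963 -306.60073053  220.        ]
 [ 375.12537285 -247.71308361  220.        ]] [[ 480.16284236 -305.8886904   221.6569471 ]]
```

Request:
apply_moves --moves '[{"linear": [-0.01, -0.005, 0], "angular": [0, 0, -0.03], "jaw": 0.0}, {"linear": [-0.03, -0.015, 0], "angular": [0, 0, -0.08], "jaw": 0.0}, {"linear": [-0.055, -0.03, 0], "angular": [0, 0, -0.15], "jaw": 0.0}, {"linear": [-0.085, -0.05, 0], "angular": [0, 0, -0.23], "jaw": 0.0}, {"linear": [-0.115, -0.075, 0], "angular": [0, 0, -0.32], "jaw": 0.0}, {"linear": [-0.145, -0.105, 0], "angular": [0, 0, -0.42], "jaw": 0.0}, {"linear": [-0.17, -0.14, 0], "angular": [0, 0, -0.51], "jaw": 0.0}, {"linear": [-0.188, -0.18, 0], "angular": [0, 0, -0.6], "jaw": 0.0}, {"linear": [-0.2, -0.215, 0], "angular": [0, 0, -0.66], "jaw": 0.0}, {"linear": [-0.206, -0.25, 0], "angular": [0, 0, -0.69], "jaw": 0.0}]'

```text
t: 5.25
eef_pos: [373.6, -212.2, 245.3]
tcp_rot: [-3.139, 0.0, 1.062]
force: [0.8, -0.8, -1.7]
finger_gap: 7.8
```

Request:
apply_moves --moves '[{"linear": [-0.002, -0.02, 0], "angular": [0, 0, -0.008], "jaw": 0.0}, {"linear": [-0.002, -0.032, 0], "angular": [0, 0, -0.008], "jaw": 0.0}, {"linear": [-0.002, -0.036, 0], "angular": [0, 0, -0.008], "jaw": 0.0}, {"linear": [-0.002, -0.036, 0], "angular": [0, 0, -0.008], "jaw": 0.0}]'

```text
t: 5.65
eef_pos: [374.5, -247.3, 245.7]
tcp_rot: [-3.14, -0.001, 1.057]
force: [0.1, -0.4, -2.3]
finger_gap: 8.2
```

Run:
```python
from h import *
d=shot("scene",3); s=d["state"]; print(s["eef_pos"],s["tcp_rot"],s["t"],s["force"],s["finger_gap"])
crop(d["color"],100,60,140,150,4,"pics/s3.png")
w=shot("wrist",3)
im=w["color"].copy(); M=wristM(w,w["state"])
for a in proj(w,pose([505.8,-321.3,-.513],[(-55,32,238),(-55,-32,238),(-30,32,210),(-30,-32,210),(60,32,225),(60,-32,225)]),M): cv2.drawMarker(im,tuple(int(v) for v in a),(0,0,255),0,12,1)
cv2.imwrite("pics/w3m.png",cv2.resize(im,(768,576)))
```

```text
[ 374.47686024 -247.27633046  245.72333105] [-3.14006025e+00 -5.34338806e-04  1.05739381e+00] 5.65 [ 0.13772054 -0.37777238 -2.3464234 ] 8.238034041778477
```

View pics/s3.png

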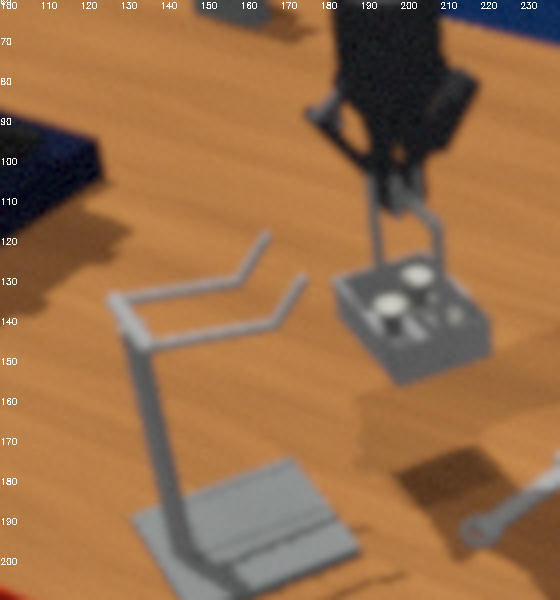

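View pics/w3m.png

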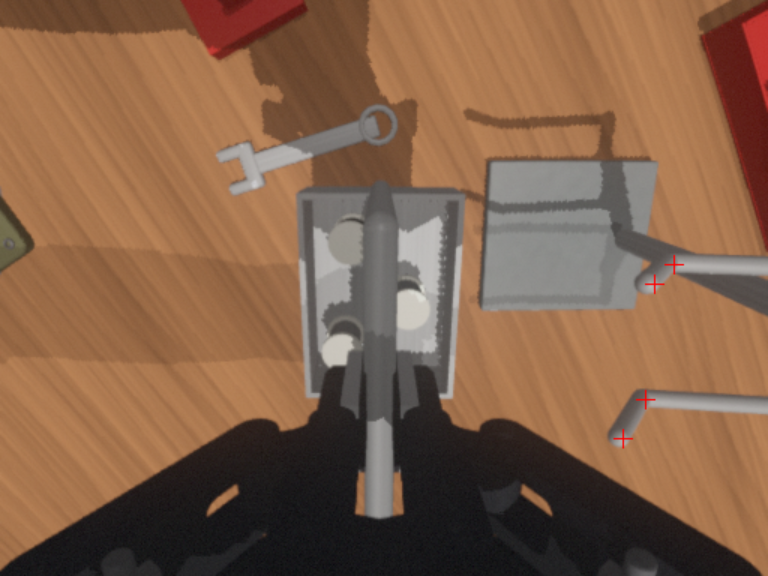

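The marked prong tips and bends sit on the picture's to within about 4 pixels, and the bar is parallel to the hook's y axis. I'm moving in over the prongs.

Request:
apply_moves --moves '[{"linear": [0.006, -0.003, 0.002], "angular": [0, 0, 0], "jaw": 0.0}, {"linear": [0.017, -0.01, 0.004], "angular": [0, 0, 0], "jaw": 0.0}, {"linear": [0.03, -0.017, 0.004], "angular": [0, 0, 0], "jaw": 0.0}, {"linear": [0.045, -0.025, 0.004], "angular": [0, 0, 0], "jaw": 0.0}, {"linear": [0.06, -0.034, 0.004], "angular": [0, 0, 0], "jaw": 0.0}, {"linear": [0.075, -0.042, 0.004], "angular": [0, 0, 0], "jaw": 0.0}, {"linear": [0.088, -0.05, 0.004], "angular": [0, 0, 0], "jaw": 0.0}, {"linear": [0.099, -0.056, 0.004], "angular": [0, 0, 0], "jaw": 0.0}, {"linear": [0.106, -0.0595, 0.0], "angular": [0, 0, 0], "jaw": 0.0}, {"linear": [0.106, -0.0595, -0.005], "angular": [0, 0, 0], "jaw": 0.0}]'

```text
t: 6.75
eef_pos: [482.3, -307.3, 240.9]
tcp_rot: [3.141, -0.0, 1.059]
force: [-0.1, -0.1, -2.2]
finger_gap: 8.0
```

Request:
apply_moves --moves '[{"linear": [0, 0, -0.01], "angular": [0, 0, 0], "jaw": 0.0}, {"linear": [0, 0, -0.02], "angular": [0, 0, 0], "jaw": 0.0}, {"linear": [0, 0, -0.028], "angular": [0, 0, 0], "jaw": 0.0}, {"linear": [0, 0, -0.034], "angular": [0, 0, 0], "jaw": 0.0}, {"linear": [0, 0, -0.038], "angular": [0, 0, 0], "jaw": 0.0}, {"linear": [0, 0, -0.04], "angular": [0, 0, 0], "jaw": 0.0}, {"linear": [0, 0, -0.04], "angular": [0, 0, 0], "jaw": 0.0}]'

```text
t: 7.45
eef_pos: [481.7, -307.9, 202.6]
tcp_rot: [3.139, 0.0, 1.058]
force: [0.6, -1.1, 2.4]
finger_gap: 8.0
```

Run:
```python
from h import *
d=shot("scene",4); s=d["state"]; print(s["eef_pos"],s["tcp_rot"],s["t"],s["force"],s["finger_gap"])
crop(d["color"],100,60,140,150,4,"pics/s4.png")
```

```text
[ 481.66178763 -307.91465881  202.55131365] [3.13867789e+00 3.56278658e-04 1.05782910e+00] 7.45 [ 0.59515158 -1.12032037  2.41236071] 7.969814219977909
```

View pics/s4.png

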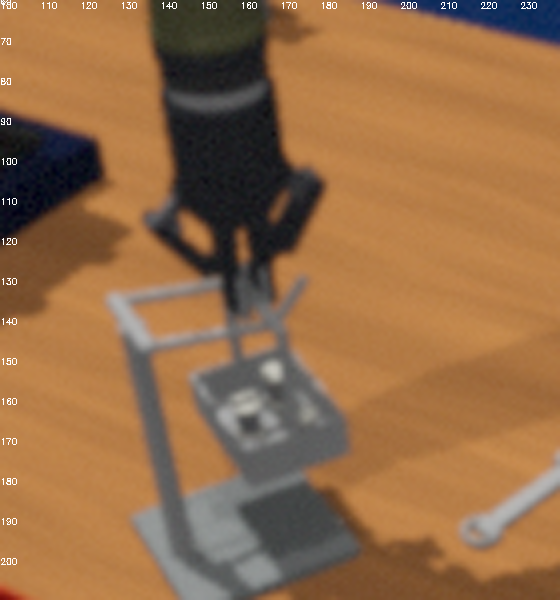

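The wrist force went from -2.2 to +2.4 N, so the bar is resting on the prongs. I'm opening and withdrawing upward.

Request:
apply_moves --moves '[{"linear": [0, 0, 0], "angular": [0, 0, 0], "jaw": 0.02}, {"linear": [0, 0, 0], "angular": [0, 0, 0], "jaw": 0.035}, {"linear": [0, 0, 0], "angular": [0, 0, 0], "jaw": 0.045}, {"linear": [0, 0, 0], "angular": [0, 0, 0], "jaw": 0.045}, {"linear": [0, 0, 0.01], "angular": [0, 0, 0], "jaw": 0.045}, {"linear": [0, 0, 0.03], "angular": [0, 0, 0], "jaw": 0.045}, {"linear": [0, 0, 0.055], "angular": [0, 0, 0], "jaw": 0.045}, {"linear": [0, 0, 0.08], "angular": [0, 0, 0], "jaw": 0.045}, {"linear": [0, 0, 0.1], "angular": [0, 0, 0], "jaw": 0.045}, {"linear": [0, 0, 0.1], "angular": [0, 0, 0], "jaw": 0.045}]'

```text
t: 8.5
eef_pos: [482.4, -308.2, 305.2]
tcp_rot: [3.135, 0.0, 1.058]
force: [0.0, 0.5, 0.2]
finger_gap: 44.9
```

Run:
```python
from h import *
d=shot("scene",5); s=d["state"]; print(s["eef_pos"],s["tcp_rot"],s["t"],s["force"],s["finger_gap"])
crop(d["color"],100,60,140,150,4,"pics/s5.png")
w=shot("wrist",5)
cv2.imwrite("pics/w5m.png",cv2.resize(w["color"],(768,576)))
```

```text
[ 482.40024583 -308.20774951  305.17395185] [3.13488455e+00 3.71342698e-04 1.05780931e+00] 8.5 [0.02538465 0.52097237 0.22324343] 44.92486850269709
```

View pics/s5.png

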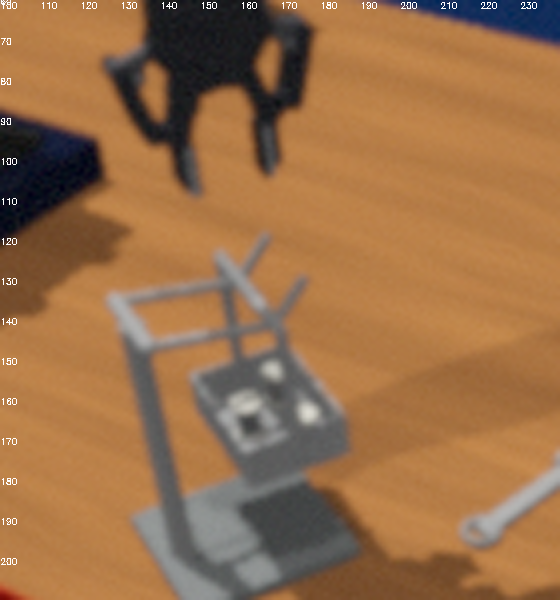

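View pics/w5m.png

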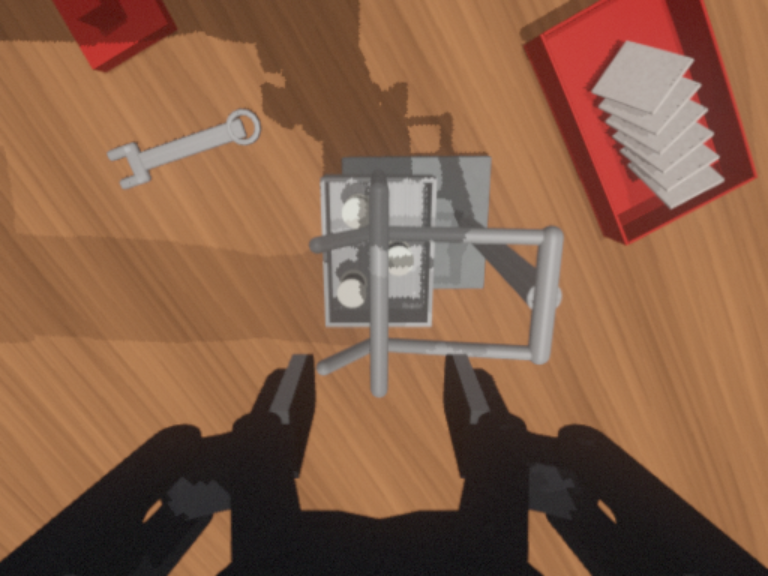

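The tray hangs on both prongs: the bar crosses them near the bends, at about (378,235) and (378,350) in the enlarged wrist view, and the fingers are clear. Next is the die.

Request:
apply_moves --moves '[{"linear": [0, 0.015, 0], "angular": [0, 0, -0.02], "jaw": 0.06}, {"linear": [0, 0.045, 0], "angular": [0, 0, -0.04], "jaw": 0.06}, {"linear": [0, 0.085, 0], "angular": [0, 0, -0.06], "jaw": 0.06}, {"linear": [-0.005, 0.13, 0], "angular": [0, 0, -0.08], "jaw": 0.06}, {"linear": [-0.01, 0.175, 0], "angular": [0, 0, -0.1], "jaw": 0.06}, {"linear": [-0.015, 0.22, 0], "angular": [0, 0, -0.12], "jaw": 0.06}, {"linear": [-0.02, 0.265, 0], "angular": [0, 0, -0.14], "jaw": 0.06}, {"linear": [-0.025, 0.31, 0], "angular": [0, 0, -0.16], "jaw": 0.06}, {"linear": [-0.03, 0.355, 0], "angular": [0, 0, -0.16], "jaw": 0.06}, {"linear": [-0.035, 0.4, 0], "angular": [0, 0, -0.16], "jaw": 0.06}]'

```text
t: 9.6
eef_pos: [444.5, 94.3, 300.1]
tcp_rot: [-3.14, 0.002, 0.898]
force: [0.3, -0.1, 0.8]
finger_gap: 60.4
```

Request:
apply_moves --moves '[{"linear": [-0.002, 0.045, -0.02], "angular": [0, 0, 0], "jaw": 0.06}, {"linear": [-0.005, 0.085, -0.04], "angular": [0, 0, 0], "jaw": 0.06}, {"linear": [-0.008, 0.12, -0.07], "angular": [0, 0, 0], "jaw": 0.06}, {"linear": [-0.01, 0.145, -0.09], "angular": [0, 0, 0], "jaw": 0.06}, {"linear": [-0.01, 0.16, -0.1], "angular": [0, 0, 0], "jaw": 0.06}, {"linear": [-0.01, 0.165, -0.1], "angular": [0, 0, 0], "jaw": 0.06}, {"linear": [-0.01, 0.165, -0.1], "angular": [0, 0, 0], "jaw": 0.06}, {"linear": [-0.01, 0.165, -0.1], "angular": [0, 0, 0], "jaw": 0.06}]'

```text
t: 10.4
eef_pos: [436.7, 257.1, 202.3]
tcp_rot: [3.141, -0.001, 0.897]
force: [0.7, 0.8, 0.7]
finger_gap: 60.0
```

Run:
```python
from h import *
w=shot("wrist",6); t=shot("top",6); s=w["state"]; print(s["eef_pos"],s["tcp_rot"],s["t"],s["force"])
im=w["color"].copy(); M=wristM(w,w["state"])
L=[(40,50,22),(40,-50,22),(-40,-50,22),(-40,50,22),(12,30,62),(12,-30,62),(-12,-30,62),(-12,30,62)]
pp=proj(w,pose([436.2,258,-.672],L),M); print(pp.round(1).tolist())
for a in pp: cv2.drawMarker(im,tuple(int(v) for v in a),(0,0,255),0,8,1)
cv2.imwrite("pics/w6m.png",cv2.resize(im,(768,576)))
crop(t["color"],215,145,72,75,8,"pics/t6.png")
```

```text
[436.67417638 257.09955926 202.33325286] [ 3.14060858e+00 -1.13499583e-03  8.96637867e-01] 10.4 [0.72008235 0.83076514 0.71519005]
[[290.8, 122.5], [287.7, 211.4], [218.0, 211.6], [214.4, 122.7], [265.5, 148.0], [264.9, 207.7], [240.9, 207.8], [239.9, 148.1]]
```

View pics/w6m.png

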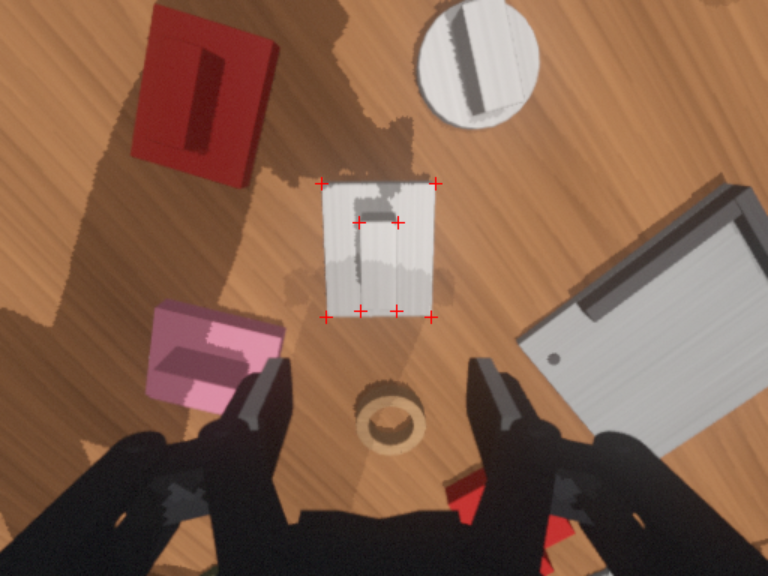

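View pics/t6.png

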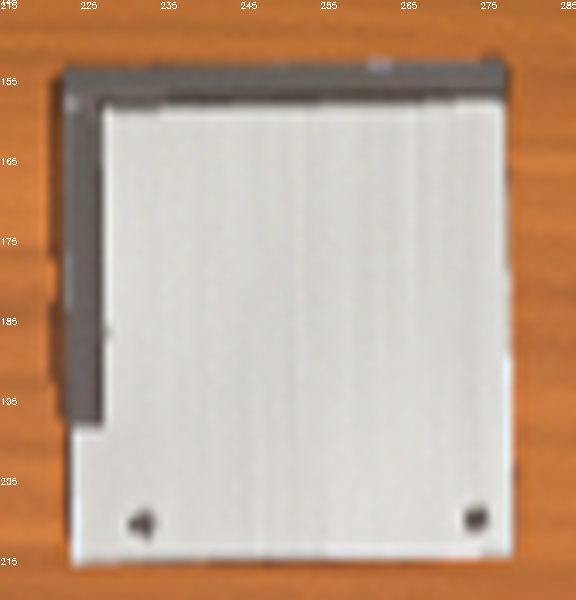

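The die markers coincide with the picture's corners and rib. I'm descending and gripping the rib.

Request:
apply_moves --moves '[{"linear": [0, 0, -0.025], "angular": [0, 0, 0], "jaw": 0.06}, {"linear": [0, 0, -0.065], "angular": [0, 0, 0], "jaw": 0.06}, {"linear": [0, 0, -0.105], "angular": [0, 0, 0], "jaw": 0.06}, {"linear": [0, 0, -0.14], "angular": [0, 0, 0], "jaw": 0.06}, {"linear": [0, 0, -0.163], "angular": [0, 0, 0], "jaw": 0.06}, {"linear": [0, 0, -0.172], "angular": [0, 0, 0], "jaw": 0.06}, {"linear": [0, 0, -0.172], "angular": [0, 0, 0], "jaw": 0.015}, {"linear": [0, 0, -0.172], "angular": [0, 0, 0], "jaw": 0.015}, {"linear": [0, 0, -0.172], "angular": [0, 0, 0], "jaw": 0.015}, {"linear": [0, 0, -0.172], "angular": [0, 0, 0], "jaw": 0.015}]' --squeeze 90

```text
t: 11.5
eef_pos: [437.5, 258.4, 31.1]
tcp_rot: [3.14, -0.003, 0.898]
force: [1.0, -1.2, 6.2]
finger_gap: 22.9
```

Run:
```python
from h import *
s=r.get_state(); print(s["eef_pos"],s["tcp_rot"],s["t"],s["force"],s["finger_gap"])
T=pickle.load(open("top6.pkl","rb"));w=pickle.load(open("wrist6.pkl","rb"));w1=pickle.load(open("wrist1.pkl","rb"))
ct=lambda pts:[crp(*p,215,145,8) for p in pts]
jt=(T,None,ct([(73,563),(512,556),(104,107),(63,66),(506,60),(503,100),(104,425)]),[(-100,90,10),(-100,-90,10),(86,76,28),(100,90,28),(100,-90,28),(86,-90,28),(-44,76,28)])
print("top");fit([jt],[580,40,.04])
crop(w["color"],340,110,172,200,4,"pics/w6j.png",proj(w,pose([578.5,39.5,.039],[(86,76,28),(-44,76,28),(-44,76,10),(-100,90,10),(86,76,10),(100,90,28)]),wristM(w,w["state"])))
crop(w1["color"],150,60,220,200,3,"pics/w1j.png",proj(w1,pose([578.5,39.5,.039],[(86,76,28),(-44,76,28),(86,-90,28),(100,-90,28),(-100,90,10),(-100,-90,10),(86,76,10),(100,90,28)]),wristM(w1,w1["state"])))
```

```text
[437.48394657 258.44867475  31.14089666] [ 3.14003034 -0.00337185  0.8975715 ] 11.5 [ 0.98786283 -1.18427992  6.1668699 ] 22.880259351262513
top
fit [5.78036e+02 3.96430e+01 4.10000e-02]
[[-0.2, 0.2], [0.4, 0.2], [-0.8, -0.5], [-0.0, 0.5], [0.2, 0.2], [0.6, -0.5], [-0.4, -0.2]]
```

View pics/w6j.png

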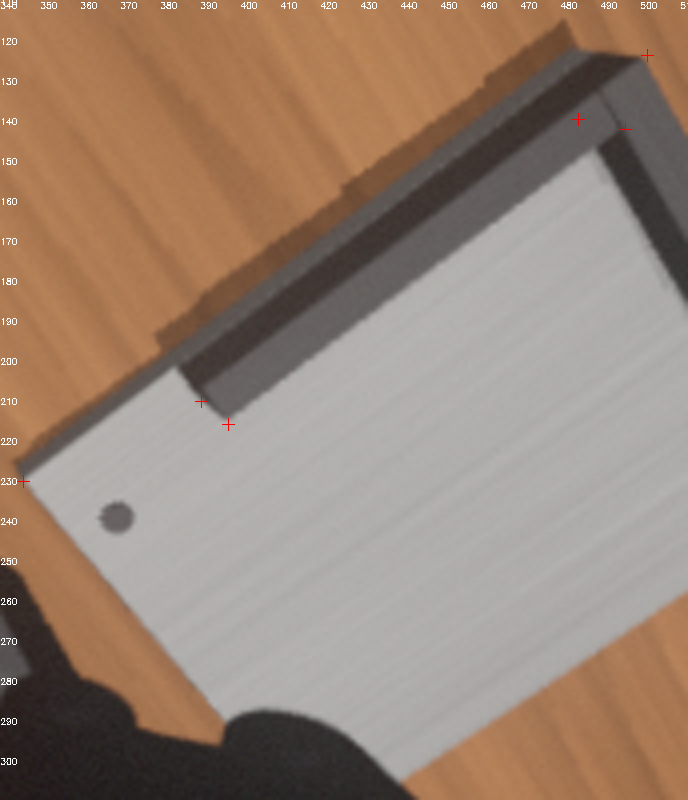

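View pics/w1j.png

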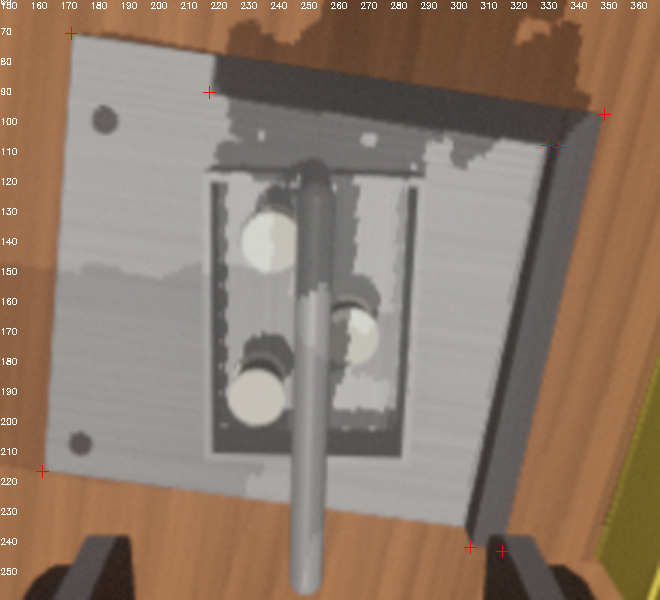

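Run:
```python
from h import *
T=pickle.load(open("top6.pkl","rb"));w=pickle.load(open("wrist6.pkl","rb"));w1=pickle.load(open("wrist1.pkl","rb"))
ct=lambda pts:[crp(*p,215,145,8) for p in pts]
jt=(T,None,ct([(73,563),(512,556),(104,107),(63,66),(506,60),(503,100),(104,425)]),[(-100,90,10),(-100,-90,10),(86,76,28),(100,90,28),(100,-90,28),(86,-90,28),(-44,76,28)])
a=(w,wristM(w,w["state"]),[crp(*p,340,110,4) for p in [(620,133),(228,416),(598,88),(203,388),(645,60),(24,480)]],[(86,76,28),(-44,76,28),(86,90,28),(-44,90,28),(100,90,28),(-100,90,10)])
b=(w1,wristM(w1,w1["state"]),[crp(*p,150,60,3) for p in [(72,35),(45,472),(217,93)]],[(-100,90,10),(-100,-90,10),(-44,76,28)])
for o in ([jt],[a],[b],[jt,a,b]):
    J=fit(o,[578,39,.04]); print("corner",pose(J,[(86,76,10)]).round(1),"home",pose(J,[(46,26,10)]).round(1))
```

```text
fit [5.78036e+02 3.96430e+01 4.10000e-02]
[[-0.2, 0.2], [0.4, 0.2], [-0.8, -0.5], [-0.0, 0.5], [0.2, 0.2], [0.6, -0.5], [-0.4, -0.2]]
corner [[660.8 119.1  10. ]] home [[622.9  67.5  10. ]]
fit [5.77994e+02 3.99250e+01 3.70000e-02]
[[1.0, -0.8], [-0.4, 1.9], [0.8, 0.5], [-0.7, 0.2], [0.2, -1.0], [-0.7, 0.1]]
corner [[661.1 119.   10. ]] home [[623.   67.6  10. ]]
fit [5.79739e+02 3.94040e+01 3.90000e-02]
[[0.9, -0.3], [0.2, 0.0], [-1.4, 0.3]]
corner [[662.7 118.7  10. ]] home [[624.7  67.2  10. ]]
fit [5.78697e+02 3.97090e+01 4.20000e-02]
[[-0.2, 0.0], [0.4, 0.0], [-0.8, -0.7], [-0.0, 0.3], [0.2, -0.0], [0.6, -0.7], [-0.4, -0.4]]
[[1.2, -1.1], [0.0, 2.0], [0.9, 0.2], [-0.3, 0.4], [0.3, -1.4], [-0.2, 0.4]]
[[-0.2, -0.5], [-0.4, -0.1], [-2.5, -0.1]]
corner [[661.5 119.2  10. ]] home [[623.6  67.6  10. ]]
```

Jig fit: home is about (623.5, 67.5) with yaw 0.04. The die is held (gap 22.9). I'm lifting it and carrying it across.

Request:
apply_moves --moves '[{"linear": [0, 0, 0.01], "angular": [0, 0, 0], "jaw": 0.015}, {"linear": [0, 0, 0.03], "angular": [0, 0, 0], "jaw": 0.015}, {"linear": [0, 0, 0.06], "angular": [0, 0, 0.04], "jaw": 0.015}, {"linear": [0.008, -0.01, 0.08], "angular": [0, 0, 0.12], "jaw": 0.015}, {"linear": [0.028, -0.035, 0.085], "angular": [0, 0, 0.22], "jaw": 0.015}, {"linear": [0.052, -0.065, 0.085], "angular": [0, 0, 0.33], "jaw": 0.015}, {"linear": [0.077, -0.095, 0.085], "angular": [0, 0, 0.44], "jaw": 0.015}, {"linear": [0.102, -0.125, 0.085], "angular": [0, 0, 0.54], "jaw": 0.015}, {"linear": [0.127, -0.155, 0.085], "angular": [0, 0, 0.63], "jaw": 0.015}, {"linear": [0.148, -0.18, 0.085], "angular": [0, 0, 0.7], "jaw": 0.015}]'

```text
t: 12.5
eef_pos: [584.2, 75.9, 114.2]
tcp_rot: [-3.14, 0.0, 1.6]
force: [-0.7, 1.5, -4.6]
finger_gap: 22.7
```

Request:
apply_moves --moves '[{"linear": [0.015, -0.014, 0], "angular": [0, 0, 0.012], "jaw": 0.015}, {"linear": [0.026, -0.022, 0], "angular": [0, 0, 0.012], "jaw": 0.015}, {"linear": [0.0275, -0.0235, 0], "angular": [0, 0, 0.012], "jaw": 0.015}, {"linear": [0.0275, -0.0235, -0.01], "angular": [0, 0, 0.012], "jaw": 0.015}, {"linear": [0.0275, -0.0235, -0.03], "angular": [0, 0, 0.012], "jaw": 0.015}, {"linear": [0.0275, -0.0235, -0.045], "angular": [0, 0, 0.012], "jaw": 0.015}, {"linear": [0.0275, -0.0235, -0.05], "angular": [0, 0, 0.012], "jaw": 0.015}, {"linear": [0.0275, -0.0235, -0.05], "angular": [0, 0, 0.012], "jaw": 0.015}]'

```text
t: 13.3
eef_pos: [609.3, 55.1, 63.0]
tcp_rot: [-3.138, -0.0, 1.611]
force: [-0.2, -0.2, -4.6]
finger_gap: 23.0
```

Run:
```python
from h import *
t=shot("top",7); w=shot("wrist",7); sc=shot("scene",7); s=w["state"]; print(s["eef_pos"],s["tcp_rot"],s["t"],s["force"],s["finger_gap"],s["wrist_torque"])
cv2.imwrite("pics/w7m.png",cv2.resize(w["color"],(768,576)))
crop(sc["color"],190,190,120,110,6,"pics/s7.png")
```

```text
[610.42695233  55.02145425  64.00062741] [-3.14013725e+00 -1.46188069e-04  1.61092176e+00] 13.35 [ 0.88571553 -0.36760289 -4.82916757] 22.592759572479338 [-0.00338403 -0.02172139  0.03944813]
```

View pics/w7m.png

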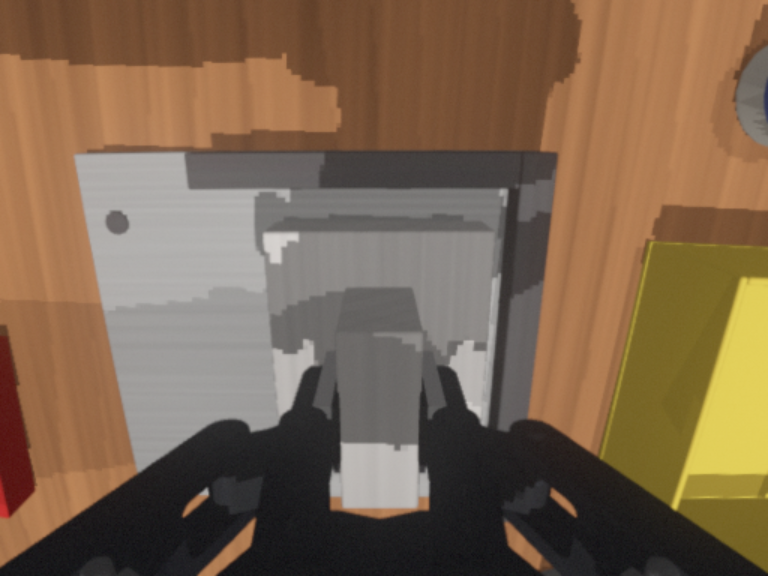

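View pics/s7.png

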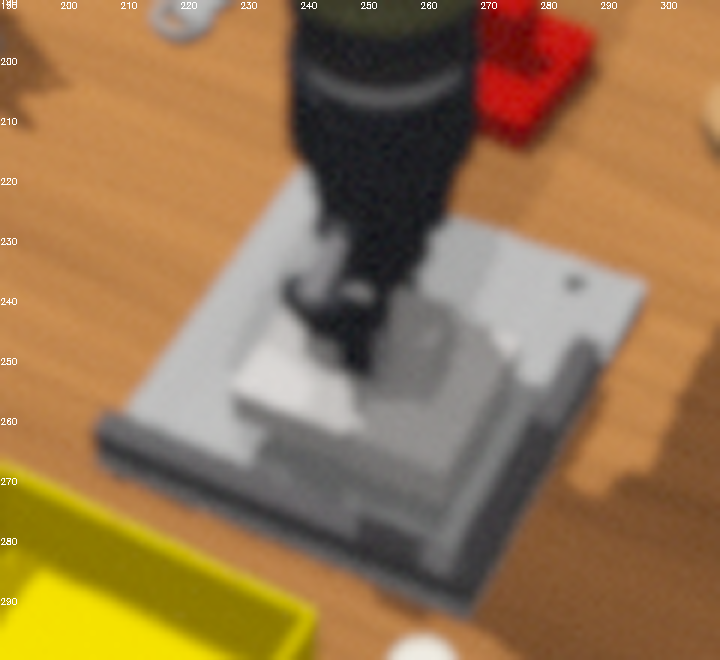

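The die is over the plate, square to the fences, with gaps to both. I'm setting it down.

Request:
apply_moves --moves '[{"linear": [0, 0, -0.008], "angular": [0, 0, 0], "jaw": 0.015}, {"linear": [0, 0, -0.015], "angular": [0, 0, 0], "jaw": 0.015}, {"linear": [0, 0, -0.019], "angular": [0, 0, 0], "jaw": 0.015}, {"linear": [0, 0, -0.021], "angular": [0, 0, 0], "jaw": 0.015}, {"linear": [0, 0, -0.022], "angular": [0, 0, 0], "jaw": 0.015}, {"linear": [0, 0, -0.023], "angular": [0, 0, 0], "jaw": 0.015}, {"linear": [0, 0, -0.023], "angular": [0, 0, 0], "jaw": 0.015}]'

```text
t: 14.15
eef_pos: [611.6, 54.2, 41.4]
tcp_rot: [3.141, -0.0, 1.61]
force: [-1.0, 0.4, -4.8]
finger_gap: 22.7
```

Request:
apply_moves --moves '[{"linear": [0, 0, -0.001], "angular": [0, 0, 0], "jaw": 0.015}, {"linear": [0, 0, -0.002], "angular": [0, 0, 0], "jaw": 0.015}, {"linear": [0, 0, -0.003], "angular": [0, 0, 0], "jaw": 0.015}, {"linear": [0, 0, -0.003], "angular": [0, 0, 0], "jaw": 0.015}]'

```text
t: 14.55
eef_pos: [612.7, 54.4, 41.2]
tcp_rot: [3.138, -0.0, 1.61]
force: [-2.3, -0.5, 9.7]
finger_gap: 22.5
```

Contact with the plate at z≈41 (force +9.7). I'm easing the load slightly and sliding toward the long fence.

Request:
apply_moves --moves '[{"linear": [0, 0, 0.001], "angular": [0, 0, 0], "jaw": 0.015}, {"linear": [0.001, 0, 0.0015], "angular": [0, 0, 0], "jaw": 0.015}, {"linear": [0.003, 0, 0.0015], "angular": [0, 0, 0], "jaw": 0.015}, {"linear": [0.005, 0, 0.0015], "angular": [0, 0, 0], "jaw": 0.015}, {"linear": [0.007, 0, 0.0015], "angular": [0, 0, 0], "jaw": 0.015}, {"linear": [0.008, 0, 0.0015], "angular": [0, 0, 0], "jaw": 0.015}, {"linear": [0.009, 0, 0.0015], "angular": [0, 0, 0], "jaw": 0.015}, {"linear": [0.01, 0, 0.0015], "angular": [0, 0, 0], "jaw": 0.015}]'

```text
t: 15.35
eef_pos: [622.2, 54.5, 41.2]
tcp_rot: [3.14, -0.001, 1.61]
force: [-1.8, 0.1, 7.2]
finger_gap: 22.6
```

Request:
apply_moves --moves '[{"linear": [0.0007, 0, 0.0005], "angular": [0, 0, 0], "jaw": 0.015}, {"linear": [0.0014, 0, 0.0005], "angular": [0, 0, 0], "jaw": 0.015}, {"linear": [0.002, 0, 0.0005], "angular": [0, 0, 0], "jaw": 0.015}, {"linear": [0.0027, 0, 0.0005], "angular": [0, 0, 0], "jaw": 0.015}, {"linear": [0.0034, 0, 0.0005], "angular": [0, 0, 0], "jaw": 0.015}]'

```text
t: 15.85
eef_pos: [624.9, 54.4, 41.2]
tcp_rot: [3.141, -0.0, 1.61]
force: [-4.3, -0.3, 8.4]
finger_gap: 22.7
```

Request:
apply_moves --moves '[{"linear": [0.0007, 0, 0.0005], "angular": [0, 0, 0], "jaw": 0.015}, {"linear": [0.0014, 0, 0.0005], "angular": [0, 0, 0], "jaw": 0.015}, {"linear": [0.002, 0, 0.0005], "angular": [0, 0, 0], "jaw": 0.015}, {"linear": [0.002, 0, 0.0005], "angular": [0, 0, 0], "jaw": 0.015}]'

```text
t: 16.25
eef_pos: [625.1, 54.4, 41.3]
tcp_rot: [-3.139, -0.001, 1.61]
force: [-7.1, 1.3, 9.2]
finger_gap: 22.9
```

Run:
```python
from h import *
s=r.get_state(); print(s["eef_pos"],s["tcp_rot"],s["t"],s["force"],s["finger_gap"],s["wrist_torque"],np.round(s["tau"],2))
```

```text
[625.05163614  54.44818521  41.26223707] [-3.13866126e+00 -6.24575441e-04  1.60965443e+00] 16.25 [-7.08037731  1.33309774  9.24560748] 22.863382244215103 [ 0.23824316  1.12033056 -0.15214216] [ -0.58 -48.52  23.11  -2.62  -0.47  -0.13]
```

The long fence is touched at x≈625 (-7 N). I'm sliding along it toward the short fence.

Request:
apply_moves --moves '[{"linear": [0, 0.001, 0.0005], "angular": [0, 0, 0], "jaw": 0.015}, {"linear": [0, 0.003, 0.0007], "angular": [0, 0, 0], "jaw": 0.015}, {"linear": [0, 0.005, 0.0007], "angular": [0, 0, 0], "jaw": 0.015}, {"linear": [-0.0002, 0.007, 0.0007], "angular": [0, 0, 0], "jaw": 0.015}, {"linear": [-0.0003, 0.0085, 0.0007], "angular": [0, 0, 0], "jaw": 0.015}, {"linear": [-0.0003, 0.0095, 0.0007], "angular": [0, 0, 0], "jaw": 0.015}, {"linear": [-0.0004, 0.0105, 0.0007], "angular": [0, 0, 0], "jaw": 0.015}]'

```text
t: 16.95
eef_pos: [624.7, 63.4, 41.3]
tcp_rot: [-3.138, 0.002, 1.609]
force: [-5.0, -4.6, 6.1]
finger_gap: 23.0
```

Request:
apply_moves --moves '[{"linear": [0, 0.0007, 0], "angular": [0, 0, 0], "jaw": 0.015}, {"linear": [0, 0.0014, 0], "angular": [0, 0, 0], "jaw": 0.015}, {"linear": [0, 0.0021, 0], "angular": [0, 0, 0], "jaw": 0.015}, {"linear": [-0.0001, 0.0028, 0], "angular": [0, 0, 0], "jaw": 0.015}, {"linear": [-0.0001, 0.0035, 0], "angular": [0, 0, 0], "jaw": 0.015}]'

```text
t: 17.45
eef_pos: [624.6, 66.9, 41.3]
tcp_rot: [-3.138, 0.002, 1.609]
force: [-6.1, -3.1, 4.6]
finger_gap: 22.9
```

Request:
apply_moves --moves '[{"linear": [0, 0.0006, 0], "angular": [0, 0, 0], "jaw": 0.015}, {"linear": [0, 0.0012, 0], "angular": [0, 0, 0], "jaw": 0.015}, {"linear": [0, 0.0018, 0], "angular": [0, 0, 0], "jaw": 0.015}, {"linear": [0, 0.0024, 0], "angular": [0, 0, 0], "jaw": 0.015}, {"linear": [0, 0.0024, 0], "angular": [0, 0, 0], "jaw": 0.015}]'

```text
t: 17.95
eef_pos: [624.5, 67.3, 41.4]
tcp_rot: [-3.138, 0.006, 1.608]
force: [-5.7, -8.9, 6.6]
finger_gap: 22.8
```

Short fence touched at y≈67.3 (-8.9 N), matching the expected home. I'm firming up both pushes.

Request:
apply_moves --moves '[{"linear": [0.0007, 0.0004, 0], "angular": [0, 0, 0], "jaw": 0.015}, {"linear": [0.0014, 0.0008, 0], "angular": [0, 0, 0], "jaw": 0.015}, {"linear": [0.002, 0.0012, 0], "angular": [0, 0, 0], "jaw": 0.015}, {"linear": [0.0025, 0.0015, 0], "angular": [0, 0, 0], "jaw": 0.015}, {"linear": [0.0025, 0.0015, 0], "angular": [0, 0, 0], "jaw": 0.015}, {"linear": [0.0025, 0.0015, 0], "angular": [0, 0, 0], "jaw": 0.015}]'

```text
t: 18.55
eef_pos: [624.6, 67.4, 41.5]
tcp_rot: [-3.134, 0.009, 1.607]
force: [-10.6, -12.2, 13.1]
finger_gap: 23.1
```

Run:
```python
from h import *
w=shot("wrist",8); t=shot("top",8); sc=shot("scene",8); s=w["state"]; print(s["eef_pos"],s["tcp_rot"],s["t"],s["force"],s["finger_gap"],s["wrist_torque"])
cv2.imwrite("pics/w8m.png",cv2.resize(w["color"],(768,576)))
crop(sc["color"],190,190,120,110,6,"pics/s8.png"); crop(sc["color"],100,60,140,150,4,"pics/s8h.png"); cv2.imwrite("pics/t8.png",t["color"])
```

```text
[624.60798783  67.3556528   41.54354154] [-3.13403745  0.00866058  1.60735668] 18.55 [-10.62676983 -12.1523675   13.14474443] 23.063741720357395 [-1.89375044  1.83221984  0.07790434]
```

View pics/w8m.png

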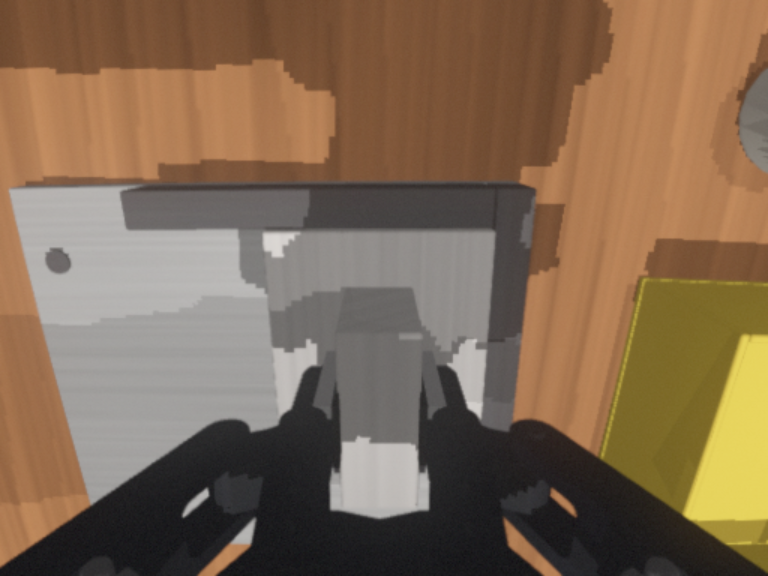

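View pics/s8.png

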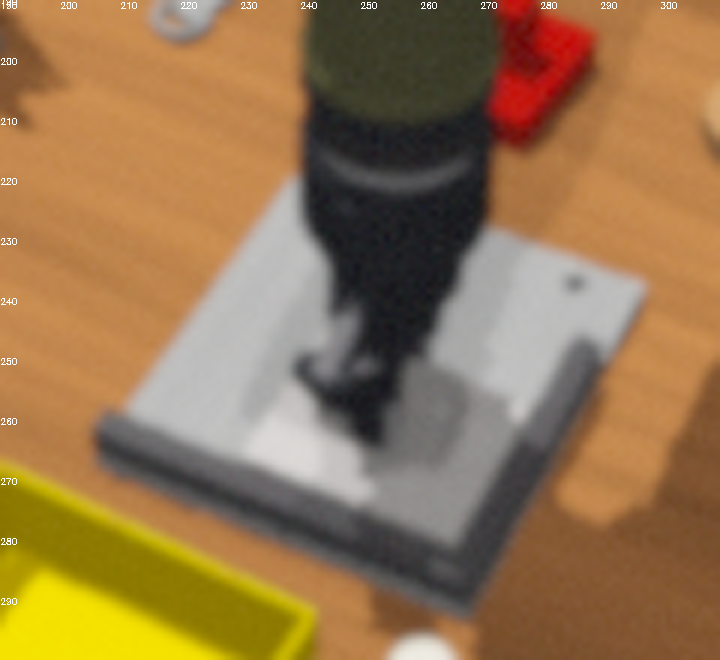

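View pics/s8h.png

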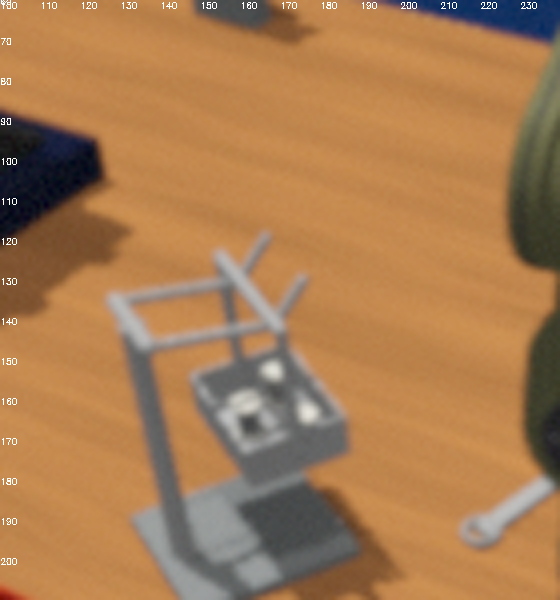

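The die's base edges meet both fences, along the short fence at row ≈230 and the long fence at col ≈495. The tray still hangs. I'll add a little push for margin and let it settle.

Request:
apply_moves --moves '[{"linear": [0.0005, 0.0003, 0.0002], "angular": [0, 0, 0], "jaw": 0.015}, {"linear": [0.001, 0.0006, 0.0005], "angular": [0, 0, 0], "jaw": 0.015}, {"linear": [0.0015, 0.001, 0.0005], "angular": [0, 0, 0], "jaw": 0.015}, {"linear": [0.0015, 0.001, 0.0005], "angular": [0, 0, 0], "jaw": 0.015}, {"linear": [0.0015, 0.001, 0.0005], "angular": [0, 0, 0], "jaw": 0.015}, {"linear": [0.0015, 0.001, 0.0005], "angular": [0, 0, 0], "jaw": 0.015}, {"linear": [0.0015, 0.001, 0.0005], "angular": [0, 0, 0], "jaw": 0.015}, {"linear": [0.0015, 0.001, 0.0005], "angular": [0, 0, 0], "jaw": 0.015}]'

```text
t: 19.5
eef_pos: [624.7, 67.4, 41.7]
tcp_rot: [-3.131, 0.01, 1.607]
force: [-12.2, -13.5, 11.8]
finger_gap: 23.0
```

Run:
```python
from h import *
w=shot("wrist",9);s=w["state"]; print(s["eef_pos"],s["tcp_rot"],s["t"],s["force"],s["finger_gap"],s["wrist_torque"],np.abs(s["qd"]).max())
s=r.get_state(); print(s["eef_pos"],s["force"])
a=cv2.imread("pics/top0.png"); t=shot("top",9)["color"]
cv2.imwrite("pics/cmp9.png",np.hstack([a[80:310,80:420],t[80:310,80:420]]))
crop(w["color"],130,110,240,160,3,"pics/w9.png")
```

```text
[624.67735026  67.39874081  41.7112533 ] [-3.13136747  0.0103534   1.60701933] 19.5 [-12.23074753 -13.5363793   11.78224419] 22.986851129512736 [-2.24022069  2.20678571  0.12663164] 0.0014304506389537892
[624.65208363  67.36677735  41.70074559] [-13.29714508 -13.46854961  12.72995413]
```

View pics/cmp9.png

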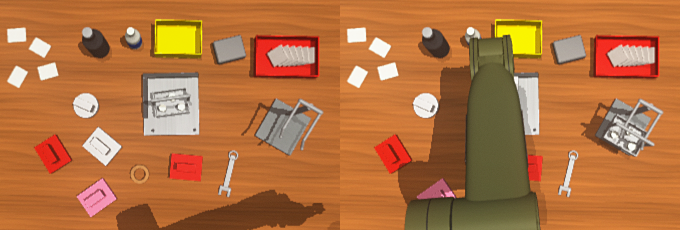

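View pics/w9.png

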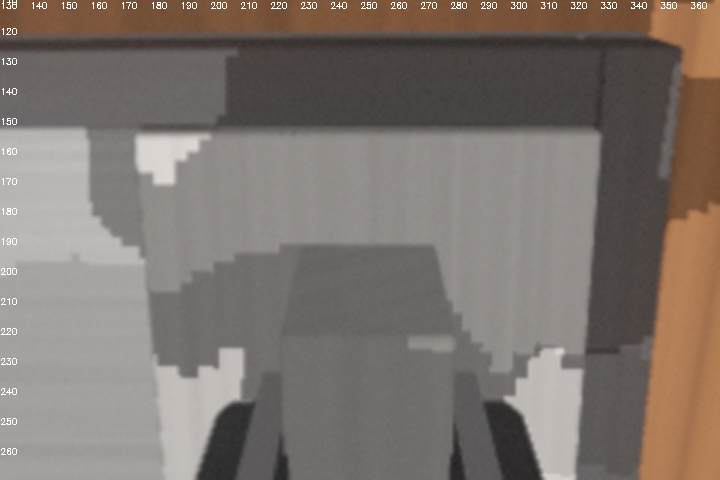

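The pictures show the die flush on both fences, and the readings are steady. The bystanders I can see haven't moved, and the tray is hanging. I'm handing in.

Run:
```python
from h import *
print(ticket.close_job()); s=r.get_state(); print(s["t"],s["eef_pos"],s["force"],s["finger_gap"])
```

```text
the job is handed in; nothing more can be done
None
the job is handed in; nothing more can be done
```

The job is handed in. The bobbin tray hangs by its bar across both prongs of the twin hook. The rectangular die sits flat on the jig plate, pressed into the corner and still held by the gripper.

**Tray:** I let go of it and moved the arm clear. Later pictures show it hanging level on both prongs, with the bar near their lowest points.

**Die:** my last check was at about t = 19.5 s, with these readings:
- **Position:** the tool was at (624.7, 67.4), within about 1.2 mm of where I had worked out home to be from the pictures. The camera calibration is itself only good to about 2 mm.
- **Push:** the wrist force was about -13 N toward each fence in x and y, so each fence should carry well over 2 N after friction.
- **Plate load:** about 12 N of upward force at the wrist.
- **Grip:** squeeze 90 N, fingers 23 mm apart on the rib, and the arm at rest.
- **Picture:** the wrist picture shows no gap at either fence.

**Less certain:**
- The fence forces are inferred from the wrist reading, because they can't be read directly.
- The tool leans about 0.015 rad under the push; I assume the die leans no more than that, against a limit of 0.04.
- In the last top view the arm hid the tape roll and partly the glue bottle, bin and jig. The bystanders I could see had not moved.

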